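# Pack the finished run into the sample caddy

### The arm

A 6-joint arm with a two-finger parallel gripper is mounted at the origin on the work surface. World frame = base frame: x ahead of the robot, y to its left, z up, the work surface at z = 0. Lengths are in m, angles in rad, forces in N, time in s.
With the tool pointing down it reaches from about 0.325 to 0.9 m from the base axis. Payload 3.5 kg.
Tool frame: the origin (TCP) lies midway between the tips of the shut fingers; the grasp point (between the pads) lies 19 mm behind it; z points along the fingers, y is the line along which they close (so a half turn about z gives the same grasp; the last joint's range is limited). The gripper opens to 85 mm and grips with 20 to 120 N. Pads are 22 mm wide; open, the fingers measure 114 mm over their backs; the gripper's body (76 mm by 85 mm) begins 54 mm behind the grasp point. The pads swing forward as they close: fully open they stand 13 mm farther back than shut.
Start: joints at [1.148, 0.276, -0.026, 1.268, 0, 1.467], TCP at [0.196, 0.593, 0.231] pointing down, gripper open.
Joint ranges: [-3.12, 3.12], [-0.85, 1.88], [-1.08, 1.24], [-1.95, 2.15], [-1.57, 1.53], [-3.14, 3.14]. Speed limits (rad/s): [2.57, 2.57, 3.14, 3.14, 3.14, 3.14].

### API

Orientations are given as a unit quaternion [x, y, z, w].
In Python, from rig import arm gives the robot as it stands.
- The arm moves only by the tool apply_moves, never from a script. Its argument "motion" is one flat list of numbers, 7 for each row, row after row: the turn, a rotation vector about the tool's x, y, z in rad, then the shift along the tool's x, y, z in mm, then the opening, from -1 (shut) to 1 (fully open). In form: [ax, ay, az, x, y, z, gripper, ax, ay, az, x, y, z, gripper, ...]. A call has 1 to 5 rows; each row shifts and turns the commanded pose from where the row before left it, along the tool's axes as they then stand; what a row does not reach is not made up. A row lasts 1/8 s, in which the tool goes at most 62.5 mm and 10.7 degrees, less where a joint would pass 70% of its speed; a pose out of reach is approached as far as the arm can. A call is refused whole if a number of a shift passes 62.5 or a number of a turn 0.188, either way. A call with a gripper value outside its range is refused whole. The fingers move at their own pace and stop on an object; "squeeze" is the grip in N (left out, the last holds). Time passes only in rows, so rows that do not move let the fingers close. It gives the time, the measured TCP pose, the force, the opening and the grip force at its end, in the units of the state.
- arm.get_obs(): the state, without advancing time (a new reading comes with each control period).
- arm.read_camera(name): name is "side" or "top"; returns a dict with "color" (384x512x3 uint8, red, green, blue), "range_z" (384x512 float32, m along the optical axis (not along the pixel's ray), 0 where there is no reading), "mtx" (3x3 intrinsics, pixels), "cam_to_world" (4x4, takes a point from camera to world coordinates). Camera axes: x right, y down, z forward; pixel columns grow to the right and rows downward; lengths in m; the calibration is good to about 2 mm. A picture is of the moment at which its call begins.
- arm.hand_in(): hands the job in; it is judged then, once.
Trained networks look in a picture, given as the dict that the camera call returned (one of the last four; its "shot" number tells which), for a name from the list of things; names that differ only in an ending like _2 or _b are one class to them, and where a whole thing is asked for, a point or a joint stands for the part that bears it (a point fixed in the world has none). Each returns a list of dicts, best first, with "confidence" (0 to 1); they miss things now and then, are a little off and sometimes report something else, mostly with a low value. They report only what shows in the picture. A call takes as long as a camera call. They do not tell look-alikes from the thing itself.
- arm.trace(query, picture): "mask" (384x512 bool, what is visible of it) and "extent" ([left, top, right, bottom] in pixels, round what is visible of it).
- arm.tip_of(query, picture): "position" ([column, row] in pixels: a listed point, or the origin of a listed thing).
The state is a dict: "clock": time; "q": joint angles; "dq": joint speeds; "tau": joint torques, N m; "eef_pos": TCP position; "eef_rot": TCP orientation; "wrist_force": force on the tool from outside, world axes, zero at the start; "moment": the same for the moment, N m; "opening": finger opening in m; "gripper_force": force on a finger pad.
Only numpy, scipy, OpenCV 4.12 (cv2) and the standard library are available. Lean on these libraries where they do the work, as an engineer would, in place of code of your own. Each camera call takes 0.05 s, during which the arm holds its last target. There are 200 camera calls.

### The job

Pack the finished run into the grey carry caddy, each thing upright and inside the lip of the nest that suits its shape: the capped vial in the small round nest, the wide jar in the big round one, the block holding the four tubes in the square one, and the cassette, which has to be slid out of the roofed reader dock by its tongue first, right way up in the long one (either way round). Leave the open vial without a cap and the plain block without tubes standing where they are, and set the glass down rather than dropping it or tipping it over.

Things in the scene. Friction and masses are not known exactly. Their poses are not given: they have to be found in the camera images.
- cassette: White body 52 long (x) x 30 x 24 high + grey tongue 28 x 16 x 20 high at -x end, 60 g. Origin: mid of its 80 mm length, underside; tongue x -40..-12, body -12..40. Starts on the bench in a fixed dock 84 x 80, 38 high (front face at x=-4; bay 36 wide, roofed 28 above bench) open only towards -x, the tongue side: pull it straight out along -x over 44 mm before lifting.
- vial: Capped sample vial, upright: amber glass cylinder 28 mm diameter, 47 mm high, with a white closed screw cap (25 mm diameter) on it, 60 mm high in all; about 45 g. Origin: centre of the underside, z up. This, the jar, the two blocks, the open vial and a low bench timer (18 mm high, not part of the job) stand mixed on the bench, 30 mm or more apart.
- jar: Wide capped jar, upright: amber glass 48 mm diameter with a flat white lid 47 mm diameter, 50 mm high in all; about 110 g. Origin: centre of the underside, z up.
- tube_block: Tube block: bare aluminium block 42 x 42 mm, 36 mm high, with four small white tube caps (11 mm diameter) standing 6 mm proud of its top; about 160 g. Origin: centre of the underside, x and y along its sides, z up.
- open_vial: Look-alike to leave alone: amber glass vial 28 mm diameter, 44 mm high, without a cap, open and empty. Origin: centre of the underside.
- plain_block: Look-alike to leave alone: bare aluminium block 42 x 42 x 36 mm with a plain flat top, no tubes. Origin: centre of the underside, x and y along its sides.
- nest_small_round: Nest with the small round lip. White pad 116 (x) x 86 x 3 mm fixed in the grey caddy (rim 14 mm above bench); origin: centre of pad's underside, 3 mm above bench. Things stand on the pad's top (origin z + 3 mm). Black lip 4 mm thick, top at origin z + 10 mm, centred: circle of 50 mm inside diameter. The 4 nests lie 2 x 2 at one yaw, in any order, pitch 116 (x), 88 (y).
- nest_big_round: Nest with the big round lip. White pad 116 (x) x 86 x 3 mm fixed in the grey caddy (rim 14 mm above bench); origin: centre of pad's underside, 3 mm above bench. Things stand on the pad's top (origin z + 3 mm). Black lip 4 mm thick, top at origin z + 10 mm, centred: circle of 68 mm inside diameter.
- nest_square: Nest with the square lip. White pad 116 (x) x 86 x 3 mm fixed in the grey caddy (rim 14 mm above bench); origin: centre of pad's underside, 3 mm above bench. Things stand on the pad's top (origin z + 3 mm). Black lip 4 mm thick, top at origin z + 10 mm, centred: square 62 x 62 mm inside.
- nest_long: Nest with the long rectangular lip. White pad 116 (x) x 86 x 3 mm fixed in the grey caddy (rim 14 mm above bench); origin: centre of pad's underside, 3 mm above bench. Things stand on the pad's top (origin z + 3 mm). Black lip 4 mm thick, top at origin z + 10 mm, centred: rectangle 100 mm (x) by 50 mm (y) inside.
Mind the look-alikes: they are no part of the job. What is shaped like the cassette but blue is not meant.

How it is judged:
At the end, for the whole second after the job is handed in: Vial, jar, tube block and cassette each rest released on the pad of their own nest (within 3 mm, tilt < 0.12 rad), off-centre < 13.5 / 12.5 mm (vial / jar) or 15.5 mm per axis (block, cassette; cassette lengthwise within 0.5 rad); both look-alikes upright within 20 mm of their start (horizontal distance between vial and nest_small_round below 0.0135 m and z of vial in the frame of nest_small_round between 0 and 0.006 m and angle between each of vial, jar, tube_block, cassette, open_vial, plain_block's own z axis and vertical below 0.12 rad and linear speed of each of vial, jar, tube_block, cassette below 0.02 m/s and contact force between the fingers and vial below 0.1 N and horizontal distance between jar and nest_big_round below 0.0125 m and z of jar in the frame of nest_big_round between 0 and 0.006 m and contact force between the fingers and jar below 0.1 N and x of tube_block in the frame of nest_square between -0.0155 and 0.0155 m and y of tube_block in the frame of nest_square between -0.0155 and 0.0155 m and z of tube_block in the frame of nest_square between 0 and 0.006 m and contact force between the fingers and tube_block below 0.1 N and x of cassette in the frame of nest_long between -0.0155 and 0.0155 m and y of cassette in the frame of nest_long between -0.0155 and 0.0155 m and z of cassette in the frame of nest_long between 0 and 0.006 m and contact force between the fingers and cassette below 0.1 N and angle between the x axis of cassette and the x axis of nest_long, either way round below 0.5 rad and distance of each of open_vial, plain_block from where it was at the start of the episode below 0.02 m); the robot touches nothing.
It fails at once if the open vial (to be left alone) is pushed more than 20 mm or knocked over (distance of open_vial from where it was at the start of the episode above 0.02 m or angle between open_vial's own z axis and vertical above 0.5 rad).
It fails at once if the plain block (to be left alone) is pushed more than 20 mm or knocked over (distance of plain_block from where it was at the start of the episode above 0.02 m or angle between plain_block's own z axis and vertical above 0.5 rad).
It fails at once if the glass vial is dropped (moves faster than 0.6 m/s out of the fingers) or tipped over (angle between vial's own z axis and vertical above 0.8 rad or (linear speed of vial above 0.6 m/s and contact force between the fingers and vial below 0.02 N)).
It fails at once if the glass jar is dropped (moves faster than 0.6 m/s out of the fingers) or tipped over (angle between jar's own z axis and vertical above 0.8 rad or (linear speed of jar above 0.6 m/s and contact force between the fingers and jar below 0.02 N)).
It also fails if it takes over 109 s, if anything falls off the work surface, if the arm or the gripper's body presses on something with over 40 N, if the wrist force passes 120 N, or if a joint passes its speed limit or range.

## Working session

There is one attempt and no reset: what is moved stays moved. The work goes in short steps, Python scripts to look and compute and a tool call to move; the robot and the scene stay as the last step left them, time stands still between calls to the robot, and variables do not carry over. Pictures are saved under pics/ and viewed, at most 14 in all, crops included, and the job is handed in when it is done.

Besides the shell and the picture viewer there is one more tool, called as name(argument=value, ...) on one line, values as JSON. apply_moves: Moves the arm, as the interface text tells. Its arguments: {"type":"object","properties":{"motion":{"type":"array","items":{"type":"number"}},"squeeze":{"type":"number"}},"required":["motion"]}

```bash
ls; mkdir -p pics
python3 - <<'E'
from rig import arm
import cv2,numpy as np
o=arm.get_obs();print(o['clock'],o['eef_pos'],o['eef_rot'],o['opening'])
for n in('top','side'):
    p=arm.read_camera(n);cv2.imwrite(f'pics/{n}0.png',cv2.resize(p['color'][:,:,::-1],None,fx=1.5,fy=1.5));np.savez(f'{n}0.npz',**{k:p[k] for k in('color','range_z','mtx','cam_to_world')});print(p['mtx'],p['cam_to_world'])
E
```

```text
pics
0.0 [0.19618384 0.59260034 0.23014183] [ 1.59239388e-01  9.87239382e-01 -1.06654077e-03 -2.86842869e-04] 0.08549741908124744
[[357.62401192   0.         252.00370337]
 [  0.         357.62401192 197.9714575 ]
 [  0.           0.           1.        ]] [[ 0.01909439 -0.99243804  0.12125241  0.46169732]
 [-0.99975205 -0.02034179 -0.00905806 -0.02310463]
 [ 0.01145605 -0.12104939 -0.99258038  0.98777131]
 [ 0.          0.          0.          1.        ]]
[[462.14349103   0.         256.39302959]
 [  0.         462.14349103 193.02703916]
 [  0.           0.           1.        ]] [[ 0.84245098 -0.40049886  0.36038454  0.13782237]
 [-0.53856641 -0.64452101  0.54271438 -0.64059799]
 [ 0.01491891 -0.65130126 -0.75867259  0.91858248]
 [ 0.          0.          0.          1.        ]]
```

View pics/top0.png

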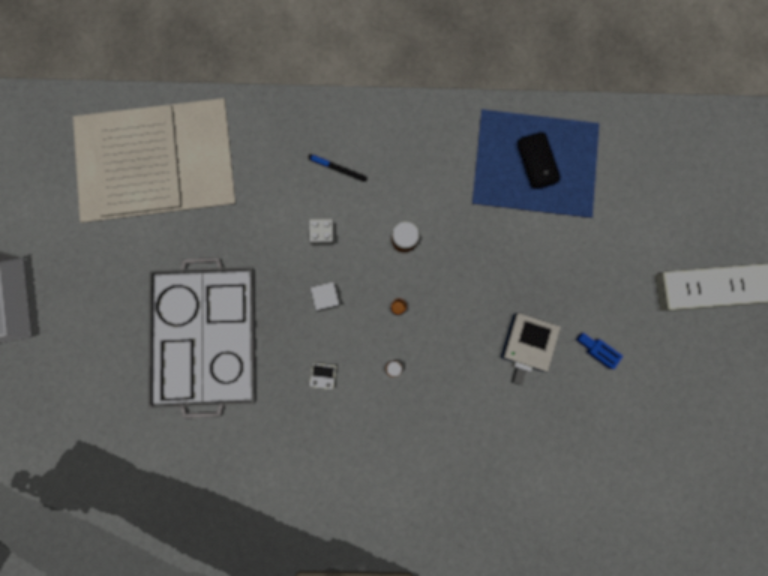

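View pics/side0.png

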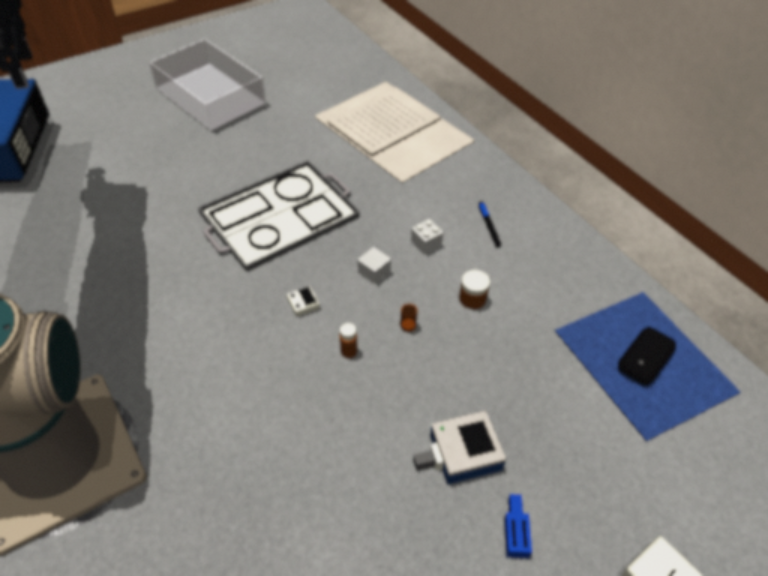

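The top view (1.5×) shows these:
- **Nests:** big round (178,305), square (226,303), long (177,370), small round (227,367).
- **Blocks and timer:** tube block (321,231), plain block (325,296), timer (322,377).
- **Jar and vials:** jar (405,236), open vial (398,307), capped vial (395,368).
- **Cassette:** dock (532,342) with the tongue at (520,377), and the blue decoy at (603,350).

Next I measure them.

```bash
cat > h.py <<'E'
import numpy as np,cv2
from rig import arm
def cloud(p):
    v,u=np.mgrid[0:384,0:512];K=p['mtx'];z=p['range_z']
    P=np.stack([(u-K[0,2])*z/K[0,0],(v-K[1,2])*z/K[1,1],z],-1)
    return P@p['cam_to_world'][:3,:3].T+p['cam_to_world'][:3,3]
def topray(p,uv,h):
    """intersect pixel rays with plane z=h"""
    K=p['mtx'];T=p['cam_to_world'];uv=np.atleast_2d(uv).astype(float)
    d=np.c_[(uv[:,0]-K[0,2])/K[0,0],(uv[:,1]-K[1,2])/K[1,1],np.ones(len(uv))]@T[:3,:3].T
    s=(h-T[2,3])/d[:,2];return T[:3,3]+d*s[:,None]
E
python3 - <<'E'
from h import *
for cam in('top','side'):
    p=arm.read_camera(cam);W=cloud(p);print(cam,'bench z',np.round(np.percentile(W[150:300,100:300,2][p['range_z'][150:300,100:300]>0],[5,25,50]),4))
    for n in('vial','jar','tube_block','open_vial','plain_block','cassette','nest_small_round','nest_big_round','nest_square','nest_long'):
        R=arm.trace(n,p);t=arm.tip_of(n,p)
        for r in R[:3]:
            if r['confidence']<.2: continue
            m=r['mask']&(p['range_z']>0);w=W[m];zt=np.percentile(w[:,2],90)
            s=w[w[:,2]>zt-.006]
            rc=cv2.minAreaRect((s[:,:2]*1000).astype(np.float32))
            print(n,round(r['confidence'],2),np.round(r['extent']).astype(int),'ztop %.3f'%zt,'mean',np.round(s[:,:2].mean(0),4),'rect',np.round(rc[0],1),np.round(rc[1],1),round(rc[2],1))
        for r in t[:2]: print('   tip',round(r['confidence'],2),np.round(r['position'],1),np.round(topray(p,r['position'],.003 if 'nest' in n else 0)[0],4))
E
```

```text
top bench z [-0.0018  0.      0.0016]
vial 0.38 [259 241 268 248] ztop 0.063 mean [ 0.4536 -0.0622] rect [453.8 -62.1] [20.5 20.7] 0.2
   tip 0.43 [262.4 244.6] [ 0.4543 -0.0631  0.    ]
jar 0.68 [262 148 276 167] ztop 0.052 mean [ 0.6901 -0.079 ] rect [689.7 -79.2] [41.3 40.6] 0.9
jar 0.59 [207 186 224 205] ztop 0.039 mean [0.5799 0.0634] rect [579.9  63.4] [41.5 41.5] 14.1
jar 0.32 [100 225 134 270] ztop 0.013 mean [0.444  0.3264] rect [445.2 326.2] [112.9  84.9] 4.1
   tip 0.53 [271.1 157.8] [ 0.6977 -0.0838  0.    ]
tube_block 0.66 [207 146 222 162] ztop 0.042 mean [0.6987 0.0722] rect [698.9  73.7] [39.2 38.2] 1.7
   tip 0.59 [214.5 153.2] [ 0.7075  0.0761 -0.    ]
open_vial 0.65 [264 198 270 212] ztop 0.044 mean [ 0.563  -0.0709] rect [563.2 -70.5] [24.4 24. ] 1.2
   tip 0.65 [263.7 203.2] [ 0.5684 -0.0649  0.    ]
plain_block 0.69 [208 189 230 208] ztop 0.039 mean [0.58   0.0633] rect [580.   63.1] [41.5 42. ] 14.0
cassette 0.69 [384 221 413 248] ztop 0.027 mean [ 0.4899 -0.4397] rect [ 494.8 -432.9] [80.6 29.9] 54.9
cassette 0.42 [340 247 357 256] ztop 0.025 mean [ 0.4508 -0.
[... 2426 characters left out ...]
9 144 201 175] ztop 0.009 mean [0.447  0.2374] rect [446.6 234.1] [122.2  95.4] 3.7
nest_small_round 0.35 [274 147 294 170] ztop 0.039 mean [0.6976 0.0691] rect [698.5  70.6] [42.3 44.7] 88.8
   tip 0.67 [174.4 162.2] [0.4409 0.2283 0.003 ]
nest_big_round 0.73 [176 110 217 140] ztop 0.010 mean [0.559  0.3276] rect [558.9 327.5] [116.7  88.5] 5.8
   tip 0.94 [195.1 126.9] [0.5575 0.3284 0.003 ]
nest_square 0.62 [189 128 233 155] ztop 0.010 mean [0.5618 0.2417] rect [564.2 241.6] [115.7  92.4] 3.9
   tip 0.73 [214.3 145.9] [0.5662 0.2273 0.003 ]
nest_long 0.85 [134 129 184 155] ztop 0.011 mean [0.442  0.3214] rect [442.6 322.4] [114.5  87. ] 4.2
   tip 0.94 [156.  141.6] [0.4326 0.3308 0.003 ]
```

Run:
```python
from h import *
p={k:v for k,v in np.load('top0.npz').items()};W=cloud(p)
# dock roof
m=(W[...,2]>.031)&(W[...,2]<.045)&(W[...,1]<-.22)&(W[...,1]>-.4)&(W[...,0]>.40)&(W[...,0]<.62)
s=W[m];print('dock',np.median(s[:,2]),cv2.minAreaRect((s[:,:2]*1000).astype(np.float32)))
m=(W[...,2]>.012)&(W[...,2]<.03)&(W[...,1]<-.2)&(W[...,1]>-.36)&(W[...,0]>.40)&(W[...,0]<.475)
v,u=np.nonzero(m);print('tongue px',u.min(),u.max(),v.min(),v.max())
s=W[m];print('tongue',np.median(s[:,2]),cv2.minAreaRect((s[:,:2]*1000).astype(np.float32)))
# lips inner contours
g=cv2.cvtColor(p['color'],cv2.COLOR_RGB2GRAY)
roi=cv2.resize(g[165:290,85:190],None,fx=4,fy=4,interpolation=cv2.INTER_CUBIC)
b=cv2.threshold(roi,0,255,cv2.THRESH_OTSU)[1]
c,h=cv2.findContours(b,cv2.RETR_CCOMP,cv2.CHAIN_APPROX_NONE)
for k in c:
    if cv2.contourArea(k)<1500: continue
    q=k[:,0,:]/4+[85-.375,165-.375]
    w=topray(p,q,.011)[:,:2]*1000
    r=cv2.minAreaRect(w.astype(np.float32));print(np.round(r[0],1),np.round(r[1],1),round(r[2],1))
crop=np.hstack([cv2.resize(p['color'][a:a+70,b:b+80,::-1],None,fx=4.5,fy=4.5,interpolation=cv2.INTER_CUBIC) for a,b in((195,325),(225,240))])
cv2.imwrite('pics/crop1.png',crop)
```

```text
dock 0.03896152503852457 ((505.56298828125, -307.1697082519531), (79.96125793457031, 84.51538848876953), 73.06287384033203)
tongue px 339 361 239 255
tongue 0.022072230764232925 ((447.5413818359375, -292.73614501953125), (60.5152702331543, 36.4145622253418), 73.26283264160156)
[448.  239.5] [47.1 45.1] 2.9
[443. 328.] [98.1 44.9] 3.5
[558.6 333.9] [63.3 63.9] 47.6
[564.4 246.8] [59.9 58.8] 2.9
[503.3 286. ] [231.  173.2] 3.5
[448.6 239.6] [61.7 62.6] 2.8
[564.2 246.7] [74.7 76.5] 3.4
```

View pics/crop1.png

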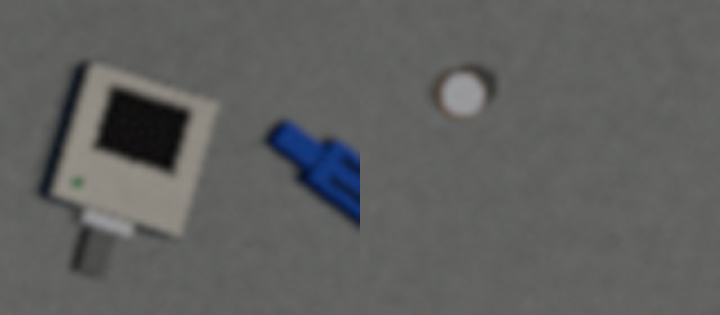

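Crop: the grey tongue shows at about (345,250), sticking out of the dock below the white body edge. The white-capped vial is at about (263,245).

What could be confused, with my choice:
- **Vial:** capped (263,245), not open (266,204).
- **Block:** with tubes (214,154), not plain (217,197).
- **Cassette:** in the dock (345,250), not the blue one (402,233).

I start with the cassette, since the tool yaw already suits the dock.

```bash
cat > plan.py <<'E'
import sys,numpy as np
from rig import arm
from scipy.spatial.transform import Rotation as Ro
def plan(wps,step=50):
    """wps: (x,y,z mm, closing-line yaw deg or None, grip, [pause rows]); prints rows in the tool frame"""
    o=arm.get_obs();R=Ro.from_quat(o['eef_rot']).as_matrix();P=np.array(o['eef_pos'])*1000
    print('at',o['clock'],np.round(P,1),'yaw %.1f'%np.degrees(np.arctan2(R[1,1],R[0,1])),'tilt',np.round(R[:2,2],3),'open %.1f'%(o['opening']*1000),'F %.1f'%o['gripper_force'],'j1,6',np.round([o['q'][0],o['q'][5]],2))
    rows=[]
    for w in wps:
        x,y,z,yaw,g=w[:5];n0=len(rows)
        if yaw is not None:
            d=np.radians(yaw)-np.arctan2(R[1,1],R[0,1]);d=(d+np.pi/2)%np.pi-np.pi/2
            n=int(np.ceil(abs(d)/.18))
            if abs(d)>.01:
                a=round(-d/n,3);rows+=[[0,0,a,0,0,0,g]]*n
                R=R@Ro.from_rotvec([0,0,a*n]).as_matrix()
        D=R.T@(np.array([x,y,z])-P);n=max(1,int(np.ceil(np.linalg.norm(D)/step)))
        for i in range(n):
            s=np.round(D/(n-i));D=D-s;P=P+R@s
            if s.any(): rows.append([0,0,0,*[int(k) for k in s],g])
        rows+=[[0,0,0,0,0,0,g]]*(w[5] if len(w)>5 else 0)
        if n0==len(rows): pass
    for i in range(0,len(rows),5): print(str(sum(rows[i:i+5],[])).replace(' ',''))
E
python3 - <<'E'
from plan import *
plan([(430,250,230,None,.0),(444.4,-288.5,100,73,0,3)],62)
E
```

```text
at 2.2 [196.5 593.3 231.3] yaw 71.7 tilt [0. 0.] open 85.1 F 0.0 j1,6 [1.15 1.47]
[0,0,0,-47,-36,0,0.0,0,0,0,-47,-36,0,0.0,0,0,0,-47,-36,0,0.0,0,0,0,-47,-36,0,0.0,0,0,0,-47,-36,0,0.0]
[0,0,0,-47,-36,1,0.0,0,0,0,-48,-37,0,0.0,0,0,np.float64(-0.023),0,0,0,0,0,0,0,-19,-57,14,0,0,0,0,-19,-57,15,0]
[0,0,0,-19,-57,14,0,0,0,0,-19,-57,15,0,0,0,0,-19,-56,14,0,0,0,0,-19,-57,15,0,0,0,0,-19,-56,14,0]
[0,0,0,-19,-57,15,0,0,0,0,-19,-56,14,0,0,0,0,0,0,0,0,0,0,0,0,0,0,0,0,0,0,0,0,0,0]
```

apply_moves(motion=[0,0,0,-47,-36,0,0,0,0,0,-47,-36,0,0,0,0,0,-47,-36,0,0,0,0,0,-47,-36,0,0,0,0,0,-47,-36,0,0], squeeze=40)

```text
clock: 2.82
eef_pos: [0.3639, 0.3471, 0.2316]
eef_rot: [0.159, 0.987, 0.0, 0.0]
wrist_force: [0.8, -0.3, -0.5]
opening: 0.043
gripper_force: 0.0
```

apply_moves(motion=[0,0,0,-47,-36,1,0,0,0,0,-48,-37,0,0,0,0,-0.023,0,0,0,0,0,0,0,-19,-57,14,0,0,0,0,-19,-57,15,0])

```text
clock: 3.45
eef_pos: [0.4333, 0.1292, 0.2014]
eef_rot: [0.146, 0.989, 0.0, 0.001]
wrist_force: [0.0, -0.5, -0.4]
opening: 0.0428
gripper_force: 0.0
```

apply_moves(motion=[0,0,0,-19,-57,14,0,0,0,0,-19,-57,15,0,0,0,0,-19,-56,14,0,0,0,0,-19,-57,15,0,0,0,0,-19,-56,14,0])

```text
clock: 4.08
eef_pos: [0.4416, -0.1701, 0.1292]
eef_rot: [0.147, 0.989, 0.0, 0.001]
wrist_force: [1.5, -0.1, 0.2]
opening: 0.0429
gripper_force: 0.0
```

apply_moves(motion=[0,0,0,-19,-57,15,0,0,0,0,-19,-56,14,0,0,0,0,0,0,0,0,0,0,0,0,0,0,0,0,0,0,0,0,0,0])

```text
clock: 4.7
eef_pos: [0.4448, -0.2865, 0.1005]
eef_rot: [0.147, 0.989, 0.0, -0.0]
wrist_force: [-0.6, -1.1, 0.4]
opening: 0.0425
gripper_force: 0.0
```

Run:
```python
from plan import *
c,s=np.cos(np.radians(-17)),np.sin(np.radians(-17))
# grasp tongue centre slightly outward (-28)
x,y=469.2-28*c,-296.1-28*s
print(x,y)
plan([(x,y,30,73,0),(x,y,2,None,0,2)])
```

```text
442.423466833035 -287.9135922677634
at 4.7 [ 444.8 -286.5  100.5] yaw 73.1 tilt [-0.     0.001] open 42.5 F 0.0 j1,6 [-0.69 -0.4 ]
[0,0,0,1,-1,35,0,0,0,0,1,-1,36,0,0,0,0,0,0,28,0,0,0,0,0,0,0,0,0,0,0,0,0,0,0]
```

apply_moves(motion=[0,0,0,1,-1,35,0,0,0,0,1,-1,36,0,0,0,0,0,0,28,0,0,0,0,0,0,0,-0.8,0,0,0,0,0,0,-0.9])

```text
clock: 5.32
eef_pos: [0.4425, -0.2887, 0.002]
eef_rot: [0.147, 0.989, 0.0, 0.0]
wrist_force: [0.5, -0.1, 0.0]
opening: 0.0152
gripper_force: 41.5
```

apply_moves(motion=[0,0,0,0,0,0,-1,0,0,0,0,0,0,-1])

```text
clock: 5.58
eef_pos: [0.4423, -0.2896, 0.0018]
eef_rot: [0.148, 0.989, -0.0, 0.0]
wrist_force: [0.0, 0.3, -0.9]
opening: 0.0155
gripper_force: 41.5
```

apply_moves(motion=[0,0,0,14,0,0,-1,0,0,0,14,0,0,-1,0,0,0,14,0,0,-1,0,0,0,14,0,0,-1,0,0,0,4,0,0,-1])

```text
clock: 6.2
eef_pos: [0.3839, -0.2719, 0.0016]
eef_rot: [0.148, 0.989, -0.0, 0.0]
wrist_force: [1.4, -0.0, 0.6]
opening: 0.0149
gripper_force: 41.9
```

apply_moves(motion=[0,0,0,0,0,0,-1,0,0,0,0,0,0,-1,0,0,0,0,0,0,0,0,0,0,0,0,0,0.1,0,0,0,0,0,-40,0.1])

```text
clock: 6.82
eef_pos: [0.382, -0.2695, 0.0388]
eef_rot: [0.148, 0.989, 0.002, -0.004]
wrist_force: [-0.2, 0.4, 0.8]
opening: 0.0468
gripper_force: 0.0
```

apply_moves(motion=[0,0,0,-36,0,0,0.1,0,0,0,0,0,0,0.1,0,0,0,0,0,0,0.1])

```text
clock: 7.2
eef_pos: [0.4183, -0.2818, 0.0406]
eef_rot: [0.148, 0.989, 0.001, -0.001]
wrist_force: [-0.4, 0.5, 1.2]
opening: 0.047
gripper_force: 0.0
```

Run:
```python
from plan import *
from h import *
o=arm.get_obs();print(o['eef_pos'],o['opening'])
p=arm.read_camera('side');W=cloud(p)
for r in arm.trace('cassette',p)[:3]:
    w=W[r['mask']&(p['range_z']>0)];rc=cv2.minAreaRect((w[w[:,2]>.008][:,:2]*1000).astype(np.float32));print(r['confidence'],r['extent'],rc,np.percentile(w[:,2],90))
cv2.imwrite('pics/side1.png',cv2.resize(p['color'][200:384,180:380,::-1],None,fx=3,fy=3))
```

```text
[ 0.41828959 -0.28183194  0.04060189] 0.04695113247533136
0.95 [333.8, 327.4, 355.8, 374.0] ((494.77984619140625, -435.1483154296875), (81.52871704101562, 30.397762298583984), 54.10997009277344) 0.024114708023086906
0.53 [249.6, 304.4, 269.8, 322.2] ((393.458984375, -275.9342956542969), (29.913185119628906, 42.68724060058594), 60.10894012451172) 0.023211467231843884
```

View pics/side1.png

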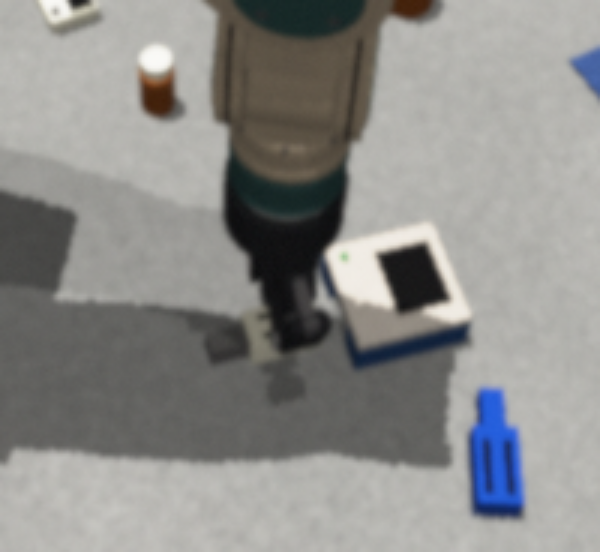

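The picture shows the cassette fully out of the dock, with the hand above its body (crop about (290,325)). I regrasp on the body.

apply_moves(motion=[0,0,0,0,0,37,0.1,0,0,0,0,0,0,0.1,0,0,0,0,0,0,-0.8,0,0,0,0,0,0,-1,0,0,0,0,0,0,-1])

```text
clock: 7.92
eef_pos: [0.4197, -0.2832, 0.0052]
eef_rot: [0.148, 0.989, -0.0, 0.001]
wrist_force: [1.4, -0.0, -0.7]
opening: 0.0295
gripper_force: 40.5
```

apply_moves(motion=[0,0,0,0,0,0,-1,0,0,0,0,0,-20,-1,0,0,0,0,0,-40,-1,0,0,0,0,0,-40,-1,0,0,0,0,0,0,-1])

```text
clock: 8.55
eef_pos: [0.4218, -0.2849, 0.1081]
eef_rot: [0.148, 0.989, -0.002, 0.003]
wrist_force: [0.1, -0.3, -1.5]
opening: 0.0292
gripper_force: 40.6
```

Run:
```python
from plan import *
# hold at cassette x=+8 ; cassette +x along nest x; nest long (443,325)
plan([(430,0,130,93.3,-1),(443+8,325.5,100,None,-1,3)],58)
```

```text
at 8.55 [ 421.8 -284.9  108.1] yaw 73.0 tilt [ 0.006 -0.005] open 29.2 F 40.6 j1,6 [-0.72 -0.42]
[0,0,np.float64(-0.177),0,0,0,-1,0,0,np.float64(-0.177),0,0,0,-1,0,0,0,-5,57,-5,-1,0,0,0,-5,57,-5,-1,0,0,0,-5,57,-4,-1]
[0,0,0,-5,56,-5,-1,0,0,0,-5,57,-4,-1,0,0,0,-7,54,5,-1,0,0,0,-6,54,5,-1,0,0,0,-7,54,4,-1]
[0,0,0,-6,54,5,-1,0,0,0,-7,54,4,-1,0,0,0,-6,54,5,-1,0,0,0,0,0,0,-1,0,0,0,0,0,0,-1]
[0,0,0,0,0,0,-1]
```

apply_moves(motion=[0,0,-0.177,0,0,0,-1,0,0,-0.177,0,0,0,-1,0,0,0,-5,57,-5,-1,0,0,0,-5,57,-5,-1,0,0,0,-5,57,-4,-1])

```text
clock: 9.18
eef_pos: [0.4235, -0.1093, 0.1175]
eef_rot: [-0.028, 1.0, 0.0, -0.001]
wrist_force: [0.4, 0.2, 0.3]
opening: 0.0295
gripper_force: 40.6
```

apply_moves(motion=[0,0,0,-5,56,-5,-1,0,0,0,-5,57,-4,-1,0,0,0,-7,54,5,-1,0,0,0,-6,54,5,-1,0,0,0,-7,54,4,-1])

```text
clock: 9.8
eef_pos: [0.4375, 0.1668, 0.1122]
eef_rot: [-0.029, 1.0, -0.0, -0.001]
wrist_force: [0.4, -0.7, -0.6]
opening: 0.0291
gripper_force: 40.6
```

apply_moves(motion=[0,0,0,-6,54,5,-1,0,0,0,-7,54,4,-1,0,0,0,-6,54,5,-1,0,0,0,0,0,0,-1,0,0,0,0,0,0,-1])

```text
clock: 10.42
eef_pos: [0.4471, 0.3273, 0.0981]
eef_rot: [-0.029, 1.0, -0.001, -0.001]
wrist_force: [0.0, 0.0, -0.4]
opening: 0.0294
gripper_force: 40.6
```

Run:
```python
from plan import *
plan([(451,325.5,60,93.3,-1),(451,325.5,14,None,-1,2)])
from h import *
for cam in('top','side'):
    p=arm.read_camera(cam);W=cloud(p)
    for r in arm.trace('cassette',p)[:3]:
        w=W[r['mask']&(p['range_z']>0)];print(cam,r['confidence'],r['extent'],cv2.minAreaRect((w[:,:2]*1000).astype(np.float32)),np.percentile(w[:,2],[10,90]))
    if cam=='side':cv2.imwrite('pics/side2.png',cv2.resize(p['color'][40:220,60:300,::-1],None,fx=3,fy=3))
```

```text
at 10.425 [447.1 327.3  98.1] yaw 93.3 tilt [-0.002 -0.002] open 29.4 F 40.6 j1,6 [0.52 0.46]
[0,0,0,-4,-2,38,-1,0,0,0,0,0,46,-1,0,0,0,0,0,0,-1,0,0,0,0,0,0,-1]
top 0.73 [385.6, 221.1, 413.6, 249.4] ((493.1207275390625, -435.7860412597656), (91.61222839355469, 31.720230102539062), 50.2775993347168) [0.00584919 0.02651114]
side 0.77 [334.0, 328.2, 355.4, 373.4] ((494.4412536621094, -435.4375305175781), (80.2726821899414, 30.888742446899414), 54.389522552490234) [0.00891942 0.02418114]
side 0.76 [138.9, 107.8, 169.6, 126.4] ((462.302978515625, 370.4817810058594), (166.5009002685547, 80.03510284423828), 65.85554504394531) [0.09529988 0.11639638]
```

View pics/side2.png

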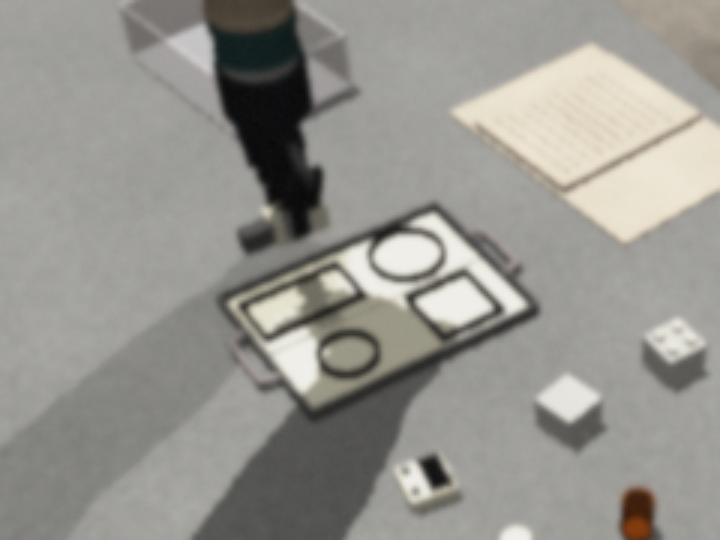

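The cassette is held level above the long nest (tongue at crop (255,235), nest at (303,300)). I lower it.

apply_moves(motion=[0,0,0,-4,-2,38,-1,0,0,0,0,0,30,-1,0,0,0,0,0,13,-1,0,0,0,0,0,0,-1,0,0,0,0,0,0,-1])

```text
clock: 11.25
eef_pos: [0.4535, 0.3267, 0.0195]
eef_rot: [-0.028, 1.0, 0.001, 0.001]
wrist_force: [0.3, -0.3, -0.1]
opening: 0.0296
gripper_force: 40.6
```

apply_moves(motion=[0,0,0,0,0,4,-1,0,0,0,0,0,1,-1,0,0,0,0,0,0,-1])

```text
clock: 11.62
eef_pos: [0.4524, 0.3263, 0.0135]
eef_rot: [-0.029, 1.0, 0.0, 0.0]
wrist_force: [-0.4, 0.2, -1.5]
opening: 0.0293
gripper_force: 40.6
```

apply_moves(motion=[0,0,0,0,0,2,-1,0,0,0,0,0,0,-1,0,0,0,0,0,0,-0.1,0,0,0,0,0,0,-0.1,0,0,0,0,0,0,-0.1])

```text
clock: 12.25
eef_pos: [0.4528, 0.3263, 0.0117]
eef_rot: [-0.029, 1.0, -0.0, 0.0]
wrist_force: [-0.0, 0.8, 2.5]
opening: 0.0382
gripper_force: 1.0
```

apply_moves(motion=[0,0,0,0,0,-30,-0.1,0,0,0,0,0,-50,-0.1,0,0,0,0,0,-30,0.5,0,0,0,0,0,0,0.5])

```text
clock: 12.75
eef_pos: [0.4547, 0.327, 0.1243]
eef_rot: [-0.028, 1.0, 0.001, 0.003]
wrist_force: [-0.1, 0.6, -0.3]
opening: 0.0639
gripper_force: 0.0
```

Run:
```python
from plan import *
plan([(699,71.7,70,91.7,.6,3),],60)
```

```text
at 12.75 [454.7 327.  124.3] yaw 93.3 tilt [0.006 0.002] open 63.9 F 0.0 j1,6 [0.51 0.45]
[0,0,np.float64(0.027),0,0,0,0.6,0,0,0,-39,-44,9,0.6,0,0,0,-39,-44,9,0.6,0,0,0,-40,-44,9,0.6,0,0,0,-39,-44,9,0.6]
[0,0,0,-40,-43,10,0.6,0,0,0,-39,-44,9,0.6,0,0,0,0,0,0,0.6,0,0,0,0,0,0,0.6,0,0,0,0,0,0,0.6]
```

apply_moves(motion=[0,0,0.027,0,0,0,0.6,0,0,0,-39,-44,9,0.6,0,0,0,-39,-44,9,0.6,0,0,0,-40,-44,9,0.6,0,0,0,-39,-44,9,0.6])

```text
clock: 13.38
eef_pos: [0.6141, 0.1532, 0.0826]
eef_rot: [-0.015, 1.0, -0.0, -0.002]
wrist_force: [-0.3, 0.9, -0.5]
opening: 0.0684
gripper_force: 0.0
```

apply_moves(motion=[0,0,0,-40,-43,10,0.6,0,0,0,-39,-44,9,0.6,0,0,0,0,0,0,0.6,0,0,0,0,0,0,0.6,0,0,0,0,0,0,0.6])

```text
clock: 14.0
eef_pos: [0.6946, 0.0715, 0.0655]
eef_rot: [-0.016, 1.0, 0.0, -0.001]
wrist_force: [-0.3, 0.4, 0.4]
opening: 0.0683
gripper_force: 0.0
```

```bash
cat > look.py <<'E'
import sys
from h import *
def look(name,tag,box=None,view=True):
    for cam in('top','side'):
        p=arm.read_camera(cam);W=cloud(p)
        for r in arm.trace(name,p)[:3]:
            if r['confidence']<.3: continue
            w=W[r['mask']&(p['range_z']>0)];z=np.percentile(w[:,2],90);t=w[w[:,2]>z-.006]
            rc=cv2.minAreaRect((t[:,:2]*1000).astype(np.float32))
            print(cam,name,round(r['confidence'],2),'ext',np.round(r['extent']),'z %.3f'%z,[np.round(k,1) for k in rc])
        if cam=='side' and view: cv2.imwrite(f'pics/{tag}.png',cv2.resize(p['color'][60:240,100:340,::-1],None,fx=3,fy=3))
E
python3 - <<'E'
from plan import *
from look import *
plan([(699,71.7,30,91.7,.6),(699,71.7,8,None,.6,1)])
look('cassette','side3')
E
```

```text
at 14.0 [694.6  71.5  65.5] yaw 91.8 tilt [-0.002  0.   ] open 68.3 F 0.0 j1,6 [ 0.01 -0.02]
[0,0,0,-4,0,35,0.6,0,0,0,-1,0,22,0.6,0,0,0,0,0,0,0.6]
top cassette 0.69 ext [384. 220. 414. 247.] z 0.026 [array([ 495.3, -432.8]), array([80.8, 31.4]), np.float64(54.4)]
side cassette 0.72 ext [148. 129. 173. 149.] z 0.029 [array([443.9, 321.5]), array([80.9, 35.8]), np.float64(1.7)]
side cassette 0.56 ext [336. 330. 354. 371.] z 0.024 [array([ 494. , -435.5]), array([79.8, 29.4]), np.float64(53.6)]
side cassette 0.4 ext [133. 130. 185. 158.] z 0.012 [array([442.1, 318.3]), array([120.9,  90.9]), np.float64(2.8)]
```

View pics/side3.png

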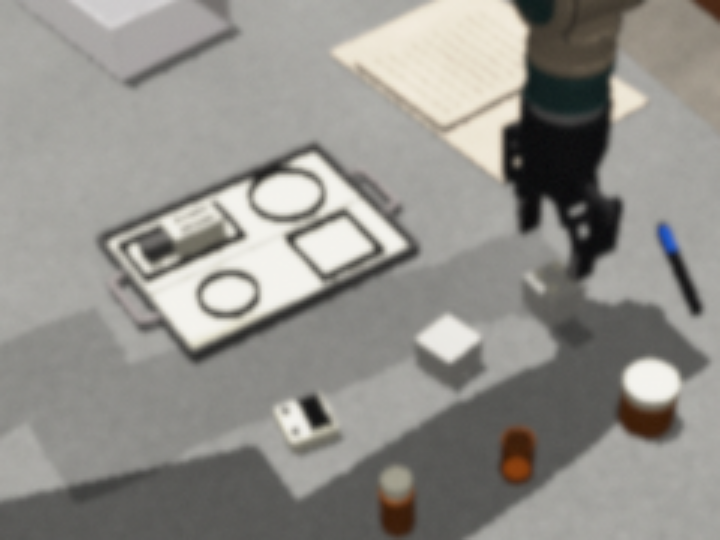

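The cassette sits inside the long lip (crop (175,235)), level and centred. The hand is over the tube block (crop (553,290)).

apply_moves(motion=[0,0,0,-4,0,30,0.6,0,0,0,-1,0,20,0.6,0,0,0,0,0,6,0.6,0,0,0,0,0,0,0,0,0,0,0,0,0,-0.3], squeeze=60)

```text
clock: 14.82
eef_pos: [0.7023, 0.0709, 0.0117]
eef_rot: [-0.015, 1.0, 0.0, 0.001]
wrist_force: [0.9, -0.7, -1.0]
opening: 0.0408
gripper_force: 61.5
```

apply_moves(motion=[0,0,0,0,0,0,-1,0,0,0,0,0,0,-1,0,0,0,0,0,0,-1])

```text
clock: 15.2
eef_pos: [0.702, 0.0705, 0.0112]
eef_rot: [-0.015, 1.0, -0.0, 0.001]
wrist_force: [0.0, 0.9, 2.5]
opening: 0.0407
gripper_force: 62.2
```

Run:
```python
from plan import *
plan([(699,71.7,60,None,-1),(640,160,90,None,-1),(564,244,80,93.3,-1,3)],55)
```

```text
at 15.2 [702.   70.5  11.2] yaw 91.7 tilt [ 0.002 -0.   ] open 40.7 F 62.2 j1,6 [ 0.01 -0.02]
[0,0,0,3,1,-49,-1,0,0,0,19,30,-10,-1,0,0,0,19,30,-10,-1,0,0,0,18,30,-10,-1,0,0,np.float64(-0.028),0,0,0,-1]
[0,0,0,24,30,3,-1,0,0,0,24,29,3,-1,0,0,0,23,30,4,-1,0,0,0,0,0,0,-1,0,0,0,0,0,0,-1]
[0,0,0,0,0,0,-1]
```

apply_moves(motion=[0,0,0,0,0,-40,-1,0,0,0,0,0,-40,-1,0,0,0,20,31,0,-1,0,0,0,20,31,0,-1,0,0,0,18,30,0,-1])

```text
clock: 15.82
eef_pos: [0.639, 0.1614, 0.0896]
eef_rot: [-0.015, 1.0, -0.0, -0.001]
wrist_force: [0.4, 0.4, -1.6]
opening: 0.0408
gripper_force: 61.7
```

apply_moves(motion=[0,0,-0.028,0,0,0,-1,0,0,0,24,30,3,-1,0,0,0,24,29,3,-1,0,0,0,23,30,4,-1,0,0,0,0,0,0,-1])

```text
clock: 16.45
eef_pos: [0.5621, 0.2462, 0.0792]
eef_rot: [-0.031, 1.0, -0.0, -0.001]
wrist_force: [-0.6, -1.0, -2.5]
opening: 0.0408
gripper_force: 61.7
```

apply_moves(motion=[0,0,0,0,0,0,-1,0,0,0,0,0,0,-1])

```text
clock: 16.7
eef_pos: [0.5656, 0.2447, 0.0805]
eef_rot: [-0.028, 1.0, -0.0, 0.0]
wrist_force: [-0.2, 1.4, -1.4]
opening: 0.0412
gripper_force: 61.7
```

Run:
```python
from plan import *
plan([(567,244,45,93.3,-1),(567,244,22,None,-1,2)])
from look import *
look('tube_block','side4',view=False)
```

```text
at 16.7 [565.6 244.7  80.5] yaw 93.3 tilt [ 0.001 -0.   ] open 41.2 F 61.7 j1,6 [0.3  0.25]
[0,0,0,-1,-1,35,-1,0,0,0,0,0,23,-1,0,0,0,0,0,0,-1,0,0,0,0,0,0,-1]
top tube_block 0.56 ext [136. 201. 153. 207.] z 0.108 [array([548.6, 235.1]), array([ 9.1, 40.2]), np.float64(7.6)]
side tube_block 0.65 ext [198. 107. 221. 136.] z 0.107 [array([556. , 241.8]), array([43.8, 28.1]), np.float64(87.5)]
```

apply_moves(motion=[0,0,0,-1,-1,30,-1,0,0,0,0,0,20,-1,0,0,0,0,0,7,-1,0,0,0,0,0,4,-1,0,0,0,0,0,2,-1])

```text
clock: 17.52
eef_pos: [0.5662, 0.2448, 0.0179]
eef_rot: [-0.029, 1.0, 0.0, 0.001]
wrist_force: [0.1, -0.8, -2.0]
opening: 0.0404
gripper_force: 61.7
```

apply_moves(motion=[0,0,0,0,0,0,-1,0,0,0,0,0,0,-1,0,0,0,0,0,0,0.3,0,0,0,0,0,0,0.3,0,0,0,0,0,0,0.3])

```text
clock: 18.15
eef_pos: [0.5657, 0.2447, 0.0176]
eef_rot: [-0.029, 1.0, 0.0, 0.0]
wrist_force: [0.1, 0.6, -0.7]
opening: 0.0555
gripper_force: 0.0
```

apply_moves(motion=[0,0,0,0,0,-20,0.4,0,0,0,0,0,-50,0.4,0,0,0,0,0,-10,0.5,0,0,0,0,0,0,0.5])

```text
clock: 18.65
eef_pos: [0.5663, 0.2449, 0.0984]
eef_rot: [-0.029, 1.0, 0.0, 0.001]
wrist_force: [0.2, -0.6, 0.4]
opening: 0.0642
gripper_force: 0.0
```

Run:
```python
from plan import *
plan([(660,0,100,None,.7),(689.7,-80.7,80,None,.7,3)],60)
```

```text
at 18.65 [566.3 244.9  98.4] yaw 93.3 tilt [0.002 0.001] open 64.2 F 0.0 j1,6 [0.3  0.25]
[0,0,0,-16,-50,0,0.7,0,0,0,-16,-50,0,0.7,0,0,0,-16,-50,-1,0.7,0,0,0,-16,-50,0,0.7,0,0,0,-15,-50,-1,0.7]
[0,0,0,-13,-41,10,0.7,0,0,0,-12,-41,10,0.7,0,0,0,0,0,0,0.7,0,0,0,0,0,0,0.7,0,0,0,0,0,0,0.7]
```

apply_moves(motion=[0,0,0,-16,-50,0,0.7,0,0,0,-16,-50,0,0.7,0,0,0,-16,-50,-1,0.7,0,0,0,-16,-50,0,0.7,0,0,0,-15,-50,-1,0.7])

```text
clock: 19.27
eef_pos: [0.6577, -0.0018, 0.0969]
eef_rot: [-0.029, 1.0, 0.0, -0.002]
wrist_force: [-0.2, -0.8, -0.3]
opening: 0.0727
gripper_force: 0.0
```

apply_moves(motion=[0,0,0,-13,-41,10,0.7,0,0,0,-12,-41,10,0.7,0,0,0,0,0,0,0.7,0,0,0,0,0,0,0.7,0,0,0,0,0,0,0.7])

```text
clock: 19.9
eef_pos: [0.6878, -0.0794, 0.0788]
eef_rot: [-0.03, 1.0, 0.0, -0.001]
wrist_force: [0.2, 0.1, -0.1]
opening: 0.0723
gripper_force: 0.0
```

Run:
```python
from plan import *
from look import *
plan([(689.7,-80.7,35,None,.7),(689.7,-80.7,12,None,.7,1)],30)
look('tube_block','side4');look('jar','x',view=False)
```

```text
at 19.9 [687.8 -79.4  78.8] yaw 93.4 tilt [-0.001  0.001] open 72.3 F 0.0 j1,6 [-0.21 -0.27]
[0,0,0,-1,-1,22,0.7,0,0,0,-1,0,22,0.7,0,0,0,0,0,23,0.7,0,0,0,0,0,0,0.7]
top tube_block 0.87 ext [143. 192. 158. 210.] z 0.049 [array([564.7, 242. ]), array([40.3, 40.4]), np.float64(1.6)]
side tube_block 0.7 ext [200. 127. 222. 149.] z 0.045 [array([563.6, 240.8]), array([43.9, 43.1]), np.float64(5.8)]
side jar 0.69 ext [306. 182. 325. 210.] z 0.049 [array([689.8, -82. ]), array([46.9, 43.1]), np.float64(53.0)]
side jar 0.44 ext [133. 128. 186. 157.] z 0.011 [array([439.8, 318. ]), array([117.4,  87.4]), np.float64(2.8)]
```

View pics/side4.png

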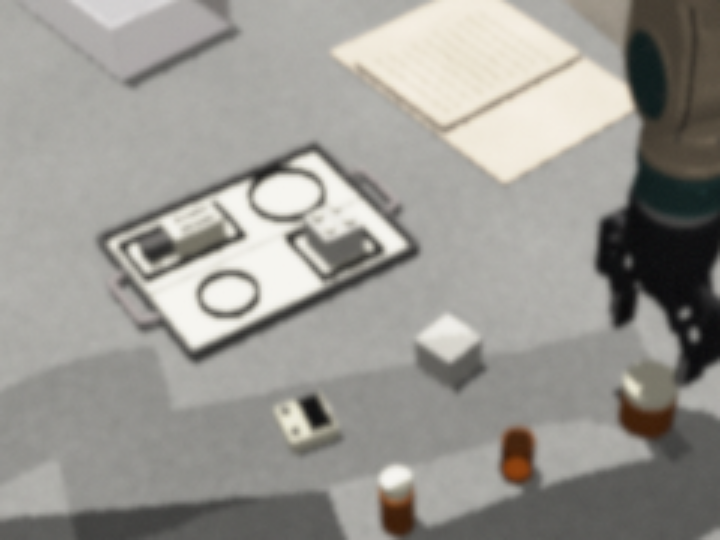

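The tube block stands in the square nest (crop (335,240)) and the hand is above the jar (648,395).

apply_moves(motion=[0,0,0,0,-1,22,0.7,0,0,0,0,0,22,0.7,0,0,0,0,0,22,0.7,0,0,0,0,0,0,0.6,0,0,0,0,0,0,0.1], squeeze=45)

```text
clock: 20.92
eef_pos: [0.6893, -0.0817, 0.0141]
eef_rot: [-0.029, 1.0, 0.0, 0.001]
wrist_force: [-0.4, 1.0, 1.5]
opening: 0.051
gripper_force: 0.4
```

apply_moves(motion=[0,0,0,0,0,0,-0.3,0,0,0,0,0,0,-0.6,0,0,0,0,0,0,-1,0,0,0,0,0,0,-1])

```text
clock: 21.42
eef_pos: [0.69, -0.082, 0.0149]
eef_rot: [-0.029, 1.0, -0.0, 0.001]
wrist_force: [-0.7, 1.6, 5.9]
opening: 0.0465
gripper_force: 46.8
```

Run:
```python
from plan import *
plan([(690,-80,100,None,-1),(660,60,120,None,-1),(558.8,331.8,95,None,-1,4)],45)
```

```text
at 21.425 [690.  -82.   14.9] yaw 93.3 tilt [ 0.003 -0.001] open 46.5 F 46.8 j1,6 [-0.21 -0.27]
[0,0,0,0,1,-43,-1,0,0,0,0,1,-42,-1,0,0,0,5,35,-5,-1,0,0,0,5,35,-5,-1,0,0,0,6,36,-5,-1]
[0,0,0,5,35,-5,-1,0,0,0,12,40,3,-1,0,0,0,12,40,4,-1,0,0,0,12,40,3,-1,0,0,0,12,39,4,-1]
[0,0,0,13,40,3,-1,0,0,0,12,39,4,-1,0,0,0,13,40,3,-1,0,0,0,0,0,0,-1,0,0,0,0,0,0,-1]
[0,0,0,0,0,0,-1,0,0,0,0,0,0,-1]
```

apply_moves(motion=[0,0,0,0,1,-20,-1,0,0,0,0,0,-33,-1,0,0,0,0,1,-33,-1,0,0,0,5,35,-5,-1,0,0,0,5,35,-5,-1])

```text
clock: 22.05
eef_pos: [0.6746, -0.0101, 0.1109]
eef_rot: [-0.029, 1.0, -0.0, 0.001]
wrist_force: [0.4, 0.5, -1.0]
opening: 0.0464
gripper_force: 46.6
```

apply_moves(motion=[0,0,0,6,36,-5,-1,0,0,0,5,35,-5,-1,0,0,0,12,40,3,-1,0,0,0,12,40,4,-1,0,0,0,12,40,3,-1])

```text
clock: 22.68
eef_pos: [0.6155, 0.1787, 0.1098]
eef_rot: [-0.029, 1.0, -0.0, -0.0]
wrist_force: [0.1, -0.3, -0.2]
opening: 0.0465
gripper_force: 46.6
```

apply_moves(motion=[0,0,0,12,39,4,-1,0,0,0,13,40,3,-1,0,0,0,12,39,4,-1,0,0,0,13,40,3,-1,0,0,0,0,0,0,-1])

```text
clock: 23.3
eef_pos: [0.5555, 0.3346, 0.0955]
eef_rot: [-0.031, 1.0, 0.0, -0.001]
wrist_force: [-0.5, -0.3, -1.0]
opening: 0.0466
gripper_force: 46.6
```

apply_moves(motion=[0,0,0,0,0,0,-1,0,0,0,0,0,0,-1,0,0,0,0,0,0,-1])

```text
clock: 23.68
eef_pos: [0.5579, 0.3313, 0.0955]
eef_rot: [-0.028, 1.0, -0.0, 0.0]
wrist_force: [0.3, -0.0, -1.1]
opening: 0.0462
gripper_force: 46.6
```

Run:
```python
from plan import *
from look import *
plan([(558.8,331.8,50,93.3,-1),(558.8,331.8,21,None,-1,2)],30)
look('jar','side5')
```

```text
at 23.675 [557.9 331.3  95.5] yaw 93.2 tilt [ 0. -0.] open 46.2 F 46.6 j1,6 [0.44 0.38]
[0,0,0,0,0,23,-1,0,0,0,-1,0,22,-1,0,0,0,0,0,29,-1,0,0,0,0,0,0,-1,0,0,0,0,0,0,-1]
top jar 0.65 ext [210. 190. 227. 209.] z 0.039 [array([579.9,  63. ]), array([41.5, 41.6]), np.float64(15.6)]
top jar 0.49 ext [102. 202. 114. 211.] z 0.131 [array([541.1, 322.9]), array([ 5. , 17.8]), np.float64(11.5)]
side jar 0.76 ext [184.  89. 198. 111.] z 0.129 [array([546.7, 330.2]), array([43. , 18.1]), np.float64(74.8)]
```

View pics/side5.png

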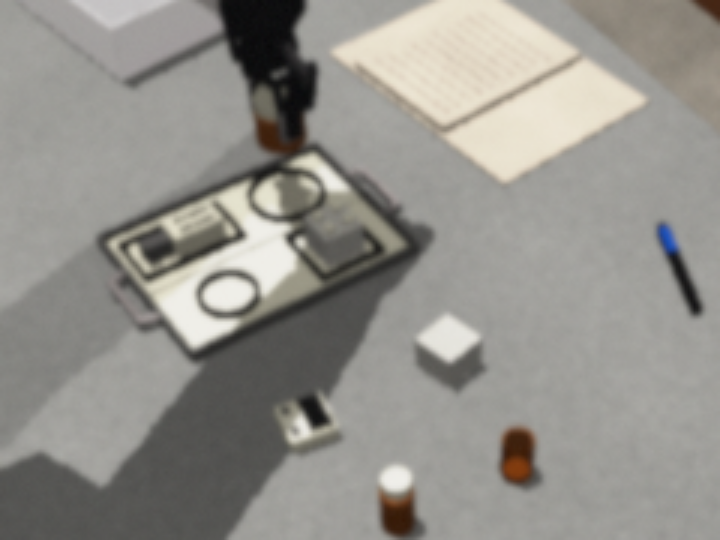

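The jar is held upright above the big round nest (crop (280,125)). I lower it.

apply_moves(motion=[0,0,0,0,0,25,-1,0,0,0,-1,0,25,-1,0,0,0,0,0,15,-1,0,0,0,0,0,5,-1,0,0,0,0,0,2,-1])

```text
clock: 24.5
eef_pos: [0.5587, 0.3325, 0.0236]
eef_rot: [-0.029, 1.0, 0.0, 0.0]
wrist_force: [-0.3, 0.7, -1.0]
opening: 0.0463
gripper_force: 46.6
```

apply_moves(motion=[0,0,0,0,0,1,-1,0,0,0,0,0,0,-1,0,0,0,0,0,0,-1])

```text
clock: 24.88
eef_pos: [0.5587, 0.3326, 0.0229]
eef_rot: [-0.029, 1.0, 0.0, 0.0]
wrist_force: [-0.4, -0.5, -1.5]
opening: 0.0461
gripper_force: 46.6
```

apply_moves(motion=[0,0,0,0,0,2,-1,0,0,0,0,0,0,-1,0,0,0,0,0,0,-1])

```text
clock: 25.25
eef_pos: [0.5587, 0.3326, 0.0209]
eef_rot: [-0.029, 1.0, 0.0, 0.0]
wrist_force: [-0.6, -0.8, 3.4]
opening: 0.0465
gripper_force: 47.0
```

apply_moves(motion=[0,0,0,0,0,0,0.2,0,0,0,0,0,0,0.4,0,0,0,0,0,0,0.5,0,0,0,0,0,0,0.5])

```text
clock: 25.75
eef_pos: [0.5582, 0.3323, 0.0201]
eef_rot: [-0.029, 1.0, -0.0, -0.0]
wrist_force: [0.3, 0.3, 0.4]
opening: 0.0636
gripper_force: 0.0
```

apply_moves(motion=[0,0,0,0,0,-20,0.5,0,0,0,0,0,-50,0.5,0,0,0,0,0,-25,0.3,0,0,0,0,0,0,0.2])

```text
clock: 26.25
eef_pos: [0.5611, 0.3337, 0.12]
eef_rot: [-0.029, 1.0, 0.002, 0.004]
wrist_force: [0.3, -1.3, -0.7]
opening: 0.0511
gripper_force: 0.0
```

Run:
```python
from plan import *
plan([(470,60,120,None,.2),(453.5,-63.5,90,None,.2,4)],60)
```

```text
at 26.25 [561.1 333.7 120. ] yaw 93.3 tilt [0.007 0.003] open 51.1 F 0.0 j1,6 [0.44 0.38]
[0,0,0,21,-54,0,0.2,0,0,0,21,-53,0,0.2,0,0,0,22,-54,-1,0.2,0,0,0,21,-53,0,0.2,0,0,0,22,-54,-1,0.2]
[0,0,0,8,-41,10,0.2,0,0,0,8,-41,10,0.2,0,0,0,8,-40,10,0.2,0,0,0,0,0,0,0.2,0,0,0,0,0,0,0.2]
[0,0,0,0,0,0,0.2,0,0,0,0,0,0,0.2]
```

apply_moves(motion=[0,0,0,21,-54,0,0.2,0,0,0,21,-53,0,0.2,0,0,0,22,-54,0,0.2,0,0,0,21,-53,0,0.2,0,0,0,22,-54,0,0.2])

```text
clock: 26.88
eef_pos: [0.4657, 0.0571, 0.1147]
eef_rot: [-0.029, 1.0, -0.0, -0.0]
wrist_force: [0.2, -1.0, -0.8]
opening: 0.0514
gripper_force: 0.0
```

apply_moves(motion=[0,0,0,8,-41,9,0.2,0,0,0,8,-41,9,0.2,0,0,0,8,-40,9,0.2,0,0,0,0,0,0,0.2,0,0,0,0,0,0,0.2])

```text
clock: 27.5
eef_pos: [0.4497, -0.0642, 0.088]
eef_rot: [-0.029, 1.0, 0.0, -0.0]
wrist_force: [-0.1, 0.0, 0.0]
opening: 0.0513
gripper_force: 0.0
```

apply_moves(motion=[0,0,0,0,0,0,0.2,0,0,0,0,0,0,0.2,0,0,0,0,0,0,0.2])

```text
clock: 27.88
eef_pos: [0.4505, -0.064, 0.0884]
eef_rot: [-0.03, 1.0, -0.0, 0.0]
wrist_force: [0.3, -0.9, -1.0]
opening: 0.0512
gripper_force: 0.0
```

Run:
```python
from plan import *
from look import *
plan([(453.5,-63.5,40,93.3,.2),(453.5,-63.5,14,None,.2,1)],30)
look('jar','side6');look('vial','x',view=False)
```

```text
at 27.875 [450.5 -64.   88.4] yaw 93.4 tilt [ 0. -0.] open 51.2 F 0.0 j1,6 [-0.28 -0.34]
[0,0,0,-2,0,24,0.2,0,0,0,-1,0,24,0.2,0,0,0,0,0,26,0.2,0,0,0,0,0,0,0.2]
top jar 0.62 ext [105. 188. 129. 214.] z 0.058 [array([562. , 331.8]), array([45.8, 44.1]), np.float64(68.4)]
side jar 0.71 ext [187. 111. 202. 130.] z 0.055 [array([556.4, 328.2]), array([40.7, 36.6]), np.float64(69.7)]
side vial 0.68 ext [232. 214. 238. 238.] z 0.059 [array([446.9, -75.2]), array([51.1, 16.7]), np.float64(79.1)]
```

View pics/side6.png

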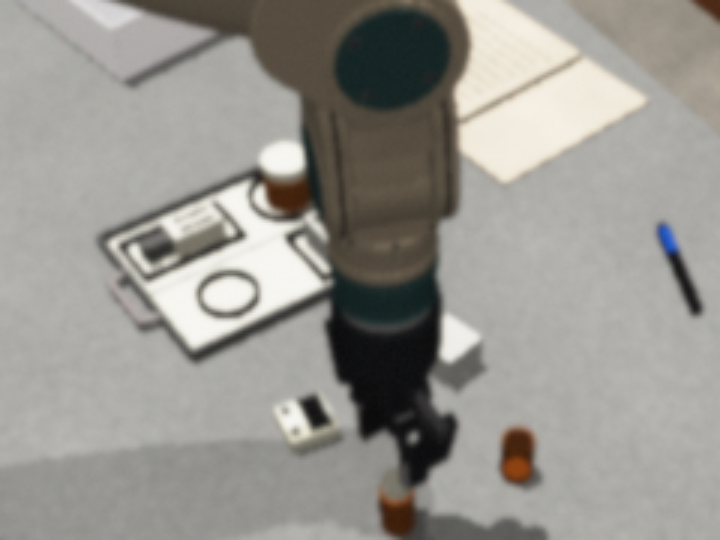

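The jar stands in the big round nest (crop (285,178)) and the hand is over the capped vial (397,500).

apply_moves(motion=[0,0,0,-2,0,27,0.2,0,0,0,-1,0,27,0.2,0,0,0,0,0,26,0.2,0,0,0,0,0,0,0.1,0,0,0,0,0,0,-0.1], squeeze=35)

```text
clock: 28.9
eef_pos: [0.4538, -0.0646, 0.009]
eef_rot: [-0.029, 1.0, -0.0, 0.0]
wrist_force: [0.1, 0.3, 0.4]
opening: 0.0386
gripper_force: 0.0
```

apply_moves(motion=[0,0,0,0,0,0,-0.3,0,0,0,0,0,0,-0.5,0,0,0,0,0,0,-1,0,0,0,0,0,0,-1])

```text
clock: 29.4
eef_pos: [0.4546, -0.0647, 0.0096]
eef_rot: [-0.029, 1.0, -0.0, 0.001]
wrist_force: [-1.2, -0.2, 6.4]
opening: 0.0271
gripper_force: 34.9
```

Run:
```python
from plan import *
plan([(453,-63.5,85,None,-1),(448.2,237.2,90,None,-1,4)],40)
```

```text
at 29.4 [454.6 -64.7   9.6] yaw 93.3 tilt [ 0.003 -0.001] open 27.1 F 34.9 j1,6 [-0.28 -0.34]
[0,0,0,1,1,-38,-1,0,0,0,0,0,-37,-1,0,0,0,-2,38,-1,-1,0,0,0,-1,38,-1,-1,0,0,0,-2,37,-1,-1]
[0,0,0,-1,38,-1,-1,0,0,0,-2,37,0,-1,0,0,0,-1,38,-1,-1,0,0,0,-2,37,0,-1,0,0,0,-1,38,-1,-1]
[0,0,0,0,0,0,-1,0,0,0,0,0,0,-1,0,0,0,0,0,0,-1,0,0,0,0,0,0,-1]
```

apply_moves(motion=[0,0,0,0,0,-20,-1,0,0,0,0,0,-30,-1,0,0,0,0,0,-30,-1,0,0,0,-1,38,-1,-1,0,0,0,-1,38,-1,-1])

```text
clock: 30.02
eef_pos: [0.4514, 0.012, 0.0912]
eef_rot: [-0.028, 1.0, -0.0, 0.001]
wrist_force: [0.1, -0.1, -0.6]
opening: 0.0269
gripper_force: 34.6
```

apply_moves(motion=[0,0,0,-1,38,0,-1,0,0,0,-1,38,0,-1,0,0,0,-2,37,0,-1,0,0,0,-1,38,0,-1,0,0,0,-2,37,0,-1])

```text
clock: 30.65
eef_pos: [0.4466, 0.2009, 0.0905]
eef_rot: [-0.029, 1.0, -0.0, 0.0]
wrist_force: [0.6, -0.2, -1.0]
opening: 0.0268
gripper_force: 34.6
```

apply_moves(motion=[0,0,0,-1,38,0,-1,0,0,0,0,0,0,-1,0,0,0,0,0,0,-1,0,0,0,0,0,0,-1])

```text
clock: 31.15
eef_pos: [0.4454, 0.2367, 0.0902]
eef_rot: [-0.028, 1.0, -0.0, -0.0]
wrist_force: [-0.2, 0.6, -0.5]
opening: 0.0269
gripper_force: 34.7
```

Run:
```python
from plan import *
from look import *
plan([(448.7,237.2,45,93.3,-1),(448.7,237.2,16,None,-1,2)],30)
look('vial','side7')
```

```text
at 31.15 [445.4 236.7  90.2] yaw 93.3 tilt [-0.    -0.001] open 26.9 F 34.7 j1,6 [0.36 0.3 ]
[0,0,0,-2,0,23,-1,0,0,0,-1,0,22,-1,0,0,0,0,0,29,-1,0,0,0,0,0,0,-1,0,0,0,0,0,0,-1]
side vial 0.47 ext [171. 132. 166. 144.] z 0.107 [array([433.4, 227.8]), array([2.9, 1.3]), np.float64(62.3)]
```

View pics/side7.png

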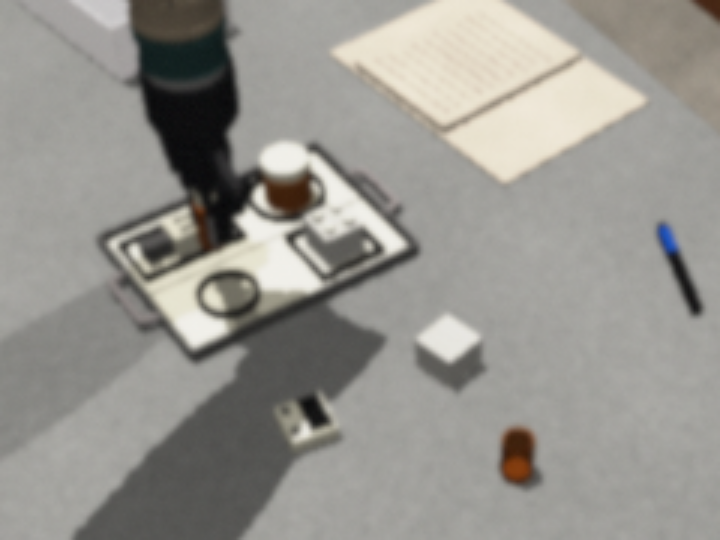

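The vial is held upright behind the near finger (crop (203,215)), above the small round nest (230,293). I lower it.

apply_moves(motion=[0,0,0,-1,0,25,-1,0,0,0,-1,0,25,-1,0,0,0,0,0,14,-1,0,0,0,0,0,6,-1,0,0,0,0,0,2,-1])

```text
clock: 31.98
eef_pos: [0.4479, 0.2378, 0.0184]
eef_rot: [-0.029, 1.0, 0.0, 0.0]
wrist_force: [0.5, -0.3, -0.6]
opening: 0.027
gripper_force: 34.7
```

apply_moves(motion=[0,0,0,0,0,0,-1,0,0,0,0,0,0,-1,0,0,0,0,0,0,-1])

```text
clock: 32.35
eef_pos: [0.4481, 0.238, 0.0188]
eef_rot: [-0.029, 1.0, 0.0, 0.0]
wrist_force: [-0.1, 1.2, -0.1]
opening: 0.0269
gripper_force: 34.7
```

apply_moves(motion=[0,0,0,0,0,2,-1,0,0,0,0,0,1,-1,0,0,0,0,0,0,-1])

```text
clock: 32.72
eef_pos: [0.4477, 0.2378, 0.0156]
eef_rot: [-0.029, 1.0, -0.0, -0.0]
wrist_force: [-1.9, -0.5, 4.0]
opening: 0.0271
gripper_force: 35.1
```

apply_moves(motion=[0,0,0,0,0,0,-0.2,0,0,0,0,0,0,0,0,0,0,0,0,0,0.1,0,0,0,0,0,0,0.1])

```text
clock: 33.22
eef_pos: [0.4476, 0.2378, 0.0152]
eef_rot: [-0.029, 1.0, -0.0, -0.0]
wrist_force: [0.7, -0.2, -0.6]
opening: 0.0471
gripper_force: 0.0
```

apply_moves(motion=[0,0,0,0,0,-20,0.1,0,0,0,0,0,-50,0.1,0,0,0,0,0,-60,0.1,0,0,0,0,-60,-30,0.1,0,0,0,0,-60,0,0.1])

```text
clock: 33.85
eef_pos: [0.4573, 0.1218, 0.1769]
eef_rot: [-0.03, 1.0, 0.0, 0.004]
wrist_force: [0.7, -0.7, -0.7]
opening: 0.0469
gripper_force: 0.0
```

apply_moves(motion=[0,0,0,0,-60,0,0.1,0,0,0,0,-60,0,0.1,0,0,0,0,-60,0,0.1,0,0,0,0,-60,0,0.1,0,0,0,0,0,0,0.1])

```text
clock: 34.48
eef_pos: [0.4689, -0.1214, 0.1735]
eef_rot: [-0.026, 1.0, -0.001, 0.001]
wrist_force: [-0.7, 0.6, 0.8]
opening: 0.0471
gripper_force: 0.0
```

Run:
```python
from look import *
for n in('vial','jar','tube_block','cassette','open_vial','plain_block'): look(n,'side8',view=n=='vial')
```

```text
top vial 0.71 ext [105. 182. 133. 225.] z 0.012 [array([560.4, 333.8]), array([116.1,  84.2]), np.float64(1.7)]
side vial 0.68 ext [170. 141. 180. 163.] z 0.065 [array([446.9, 233.8]), array([28.6, 22.5]), np.float64(36.8)]
top jar 0.74 ext [106. 191. 128. 213.] z 0.058 [array([561.1, 331.3]), array([45.5, 44.8]), np.float64(66.4)]
side jar 0.8 ext [188. 109. 201. 134.] z 0.055 [array([559.8, 329.8]), array([42.7, 46.1]), np.float64(2.9)]
top tube_block 0.87 ext [144. 193. 159. 210.] z 0.048 [array([564.8, 242.1]), array([40.3, 40.1]), np.float64(1.5)]
side tube_block 0.59 ext [197. 125. 221. 152.] z 0.044 [array([564.6, 239.6]), array([41.2, 43.7]), np.float64(89.4)]
top cassette 0.87 ext [385. 220. 414. 247.] z 0.026 [array([ 495.4, -433. ]), array([79. , 30.4]), np.float64(54.7)]
top cassette 0.81 ext [111. 235. 126. 265.] z 0.032 [array([443.8, 322.2]), array([79.7, 27. ]), np.float64(5.5)]
side cassette 0.92 ext [146. 126. 172. 150.] z 0.029 [array([442. , 322.9]), array([77.5, 35.1]), np.float64(1.6)]
side cassette 0.76 ext [335. 329. 356. 376.] z 0.024 [array([ 494.3, -435.8]), array([80.9, 30.4]), np.float64(54.6)]
top open_vial 0.55 ext [260. 197. 275. 213.] z 0.045 [array([563.5, -68.4]), array([26.3, 24.6]), np.float64(45.9)]
side open_vial 0.64 ext [266. 205. 281. 222.] z 0.040 [array([563.5, -72.2]), array([29.1, 22.2]), np.float64(56.9)]
top plain_block 0.83 ext [209. 189. 230. 207.] z 0.039 [array([579.6,  63.3]), array([41.7, 42.1]), np.float64(15.4)]
```

View pics/side8.png

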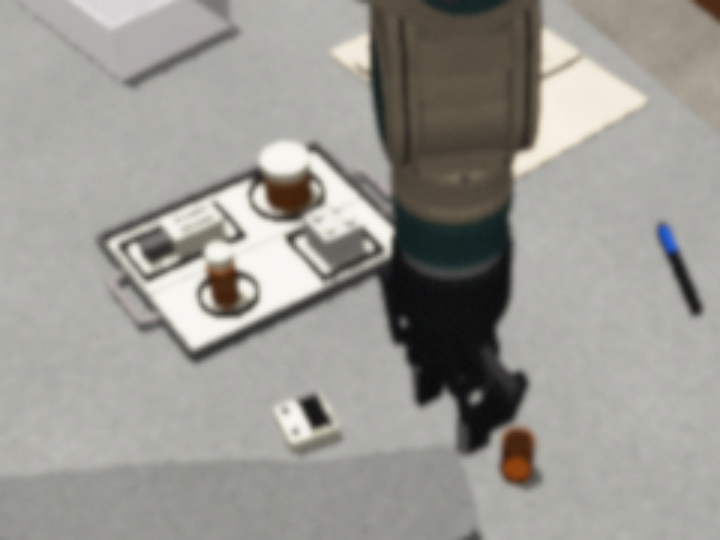

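All four stand upright in their own nests: vial (222,275), jar (285,178), tube block (335,240) and cassette (175,235). The look-alikes haven't moved and the hand is clear.

```bash
python3 -c "
from rig import arm
print(arm.hand_in())"
```

```text
the job is handed in; nothing more can be done
None
```

The job is handed in: in the last pictures the vial, jar, tube block and cassette each stood upright inside the lip of their own nest, with the open vial and plain block still where they started. The hand-in returned no verdict.

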